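# Shut the corn mill's cover and lock its quarter-turn stud

### The job

Shut the corn mill's hinged top cover, then push the sprung wing stud on it straight down until you feel it bottom, turn it clockwise a quarter turn while it is held down, and let it spring up into its lock. Be gentle: press only until it bottoms, never wrench it round if it will not turn freely, and leave the other things on the table where they are.

Things in the scene. Friction and masses are not known exactly. Their poses are not given: they have to be found in the camera images.
- mill: Corn mill, fixed to the table: open-topped grey steel box 200 x 200 mm, 100 mm high, walls 6 mm, with on its +y side a grinding head with a round hopper (100 mm across, top 180 mm above the table; centre 30 mm to +x and 148 mm to +y of the box centre). Origin: centre of the box's underside, on the table; z up. The cover's hinge is on its +x side, the cover opens at its -x side.
- cover (a joint): Angle of the aluminium cover (190 x 190 x 6 mm) on the box: 0 = shut, flat on the box, its underside 100 mm above the table; grows as its -x edge swings up; starts 0.35 to 0.7 rad open. A stiff hinge keeps it where it is left; about 2 N of downward push near its free edge moves it.
- cover_hinge (a point): Middle of the cover's hinge line (the line runs along the mill's y), 95 mm towards +x from the box centre and 100 mm above the table. Its frame turns with the cover.
- cover_press (a point): A bare point on the cover's top face, 155 mm from the hinge line and 60 mm to the -y side of the stud's axis: free room to press the cover shut with closed fingertips. With the cover shut it is 106 mm above the table.
- stud_grip (a point): Middle of the stud's wing, half-way up, on the stud's axis. The black plastic stud stands square on the cover, 155 mm from the hinge line, half-way across the width: an upright wing 44 mm long, 10 mm thick, 28 mm high on a round flange. With the stud up, wing top is 62 mm and this point 48 mm above the cover's underside. z: the stud's axis, up when the cover is shut; x: along the wing.
- stud_flange (a point): On the stud's axis, top face of the flange (48 mm across, 5 mm thick), 14 mm under the wing's middle; 34 mm above the cover's underside when the stud is up. A spring holds it up: 3 N, and 0.3 N more per mm pressed. It bottoms on a seat 7 to 19 mm down; how far differs and is not given: feel the sharp rise in force (10 N per mm). Over 12 N on the seat, beyond the spring's 5 to 9 N, damages it.
- stud (a joint): Turn of the stud: 0 = unlocked, wing along the mill's x; clockwise from above is positive, stops at 1.52 rad. Must be within 0.1 of 0 for its pin to enter the receptacle as the cover shuts; then it turns only within 1.5 mm of its bottom; wrenched against the ledge with over 0.5 N m it is damaged. Let go below 1.2 rad it stays caught, unlocked; past 1.35 rad it springs up 3 to 4.5 mm, locked.
- press: Bystander: aluminium tortilla press 220 mm long and 70 mm high, lever on top; origin at the middle of its underside.
- pots: Bystander: two blue enamel pots with lids, one on the other, 170 mm across (214 mm over the handles) and 203 mm high; origin at the middle of its underside.
- jar: Bystander: glass jar with a screw cap, 72 mm across and 120 mm high; origin at the middle of its underside.
- spoon: Bystander: wooden spoon 280 mm long, lying flat.

How it is judged:
By the outcome, as a careful person would: the job done as asked, in the order asked, and still so for the second after the job is handed in, with the robot touching nothing.
It also fails if it takes over 51 s, if anything falls off the work surface, if the arm or the gripper's body presses on something with over 40 N, if the wrist force passes 120 N, or if a joint passes its speed limit or range.

### The arm

A 7-joint arm with a two-finger parallel gripper is mounted at the origin on the work surface. World frame = base frame: x ahead of the robot, y to its left, z up, the work surface at z = 0. Lengths are in m, angles in rad, forces in N, time in s.
With the tool pointing down it reaches from about 0.4 to 0.9 m from the base axis. Payload 5.5 kg.
Tool frame: the origin (TCP) lies on the centre line of the jaws, within the pads' length; the fingertips stand 8 mm ahead of it and the grasp point (between the pads) lies 11 mm behind it; z points along the fingers, y is the line along which they close (so a half turn about z gives the same grasp; the last joint's range is limited). The gripper opens to 92 mm and grips with 3 to 60 N. Pads are 19 mm wide; open, the fingers measure 130 mm over their backs; the gripper's body (75 mm by 190 mm) begins 47 mm behind the grasp point.
Start: joints at [1.551, 0.501, -0.427, 1.55, 0.221, 1.138, -0.21], TCP at [0.181, -0.624, 0.235] pointing down, gripper open.
Joint ranges: [-2.88, 2.88], [-0.31, 2.03], [-1.54, 1.56], [0.2, 2.42], [-1.41, 4.55], [0.19, 2.02], [-2.57, 2.57]. Speed limits (rad/s): [2.57, 2.57, 3.14, 3.14, 3.14, 3.14, 3.14].

### API

Orientations are given as a unit quaternion [w, x, y, z].
In Python, from plant import observe, cams, workorder gives the robot as it stands. The module is installed in compiled form; this text tells all that it offers.
- The arm moves only by the tool drive_tool, never from a script. Its argument "rows" is a list of rows, each an object with "delta_pos": the shift along the world's x, y, z in mm, a list of three; "roll": the turn about the world's z in degrees; "hand": the gripper's target within -1 to 1 (shut at 1, half-way at 0, fully open at -1). In form: [{"delta_pos": [x, y, z], "roll": roll, "hand": hand}, ...]. A call has 1 to 8 rows; each row is the pose to reach, as a shift and turn from the pose commanded when the call began; what a row does not reach only later rows make up. A row lasts 1/12 s, in which the tool goes at most 41.7 mm and 7.16 degrees, less where a joint would pass 70% of its speed; a pose out of reach is approached as far as the arm can. A call with a gripper value outside its range is refused whole. The fingers move at their own pace and stop on an object; "grip_force" is the grip in N (left out, the last holds). Time passes only in rows, so rows that repeat a pose let the fingers close. It gives the time, the measured TCP pose, the force, the opening and the grip force at its end, in the units of the state.
- observe(): the state, without advancing time (a new reading comes with each control period).
- cams.camera(name): name is "scene" or "top" or "wrist"; returns the picture (400x640x3 uint8, red, green, blue); there is no depth.
- cams.camera_info(name): a dict with "K" (3x3 intrinsics, pixels), "world_from_camera" (4x4, takes a point from camera to world coordinates); the wrist camera has in their place "mount" (4x4, takes a point from camera to tool coordinates, whose origin is the TCP and whose axes are the flange's). Camera axes: x right, y up, looking along -z (the intrinsics and any distortion apply to the point x, -y, -z); pixel columns grow to the right and rows downward; lengths in m; the calibration is good to about 2 mm. A picture is of the moment at which its call begins: read the wrist's pose just before it. camera_info takes no time and is no camera call.
- workorder.sign_off(): hands the job in; it is judged then, once.
The state is a dict: "time_s": time; "joint_pos": joint angles; "qvel": joint speeds; "joint_torque": joint torques, N m; "tool_pos": TCP position; "orientation": TCP orientation; "wrist_force": force on the tool from outside, world axes, zero at the start; "torque": the same for the moment, N m; "width": opening from 0.0 (shut) to 1.0 (fully open); "grip_force": force on a finger pad.
Only numpy, scipy, OpenCV 4.12 (cv2) and the standard library are available. Lean on these libraries where they do the work, as an engineer would, in place of code of your own. Each camera call takes 0.05 s, during which the arm holds its last target. There are 200 camera calls.

## Working session

There is one attempt and no reset: what is moved stays moved. The work goes in short steps, Python scripts to look and compute and a tool call to move; the robot and the scene stay as the last step left them, time stands still between calls to the robot, and variables do not carry over. Pictures are saved under pics/ and viewed, at most 10 in all, crops included, and the job is handed in when it is done.

Besides the shell and the picture viewer there is one more tool, called after "Emit:" in YAML: its name, and indented under it one key for each argument. drive_tool: Moves the arm, as the interface text tells. Its arguments: {"type":"object","properties":{"rows":{"type":"array"},"grip_force":{"type":"number"}},"required":["rows"]}

```bash
mkdir -p pics; cat > h.py <<'E'
import numpy as np, cv2
from plant import observe, cams, workorder
def snap(n,f):
    im=cams.camera(n); cv2.imwrite('pics/'+f,cv2.cvtColor(im,cv2.COLOR_RGB2BGR)); return im
def Rq(q):
    from scipy.spatial.transform import Rotation as R
    return R.from_quat([q[1],q[2],q[3],q[0]]).as_matrix()
def T(n,o=None):
    i=cams.camera_info(n)
    if 'world_from_camera' in i: return np.array(i['K']),np.array(i['world_from_camera'])
    M=np.eye(4);M[:3,:3]=Rq(o['orientation']);M[:3,3]=o['tool_pos']
    return np.array(i['K']),M@np.array(i['mount'])
def ray(K,W,u,v):
    d=np.linalg.inv(K)@[u,v,1]; d=W[:3,:3]@[d[0],-d[1],-d[2]]
    return W[:3,3],d/np.linalg.norm(d)
def onz(K,W,u,v,z):
    c,d=ray(K,W,u,v); return c+d*(z-c[2])/d[2]
def tri(r):
    A=np.zeros((3,3));b=np.zeros(3)
    for c,d in r:
        P=np.eye(3)-np.outer(d,d);A+=P;b+=P@c
    p=np.linalg.solve(A,b); return p,[np.linalg.norm((np.eye(3)-np.outer(d,d))@(p-c)) for c,d in r]
def proj(K,W,p):
    q=np.linalg.inv(W)@np.append(p,1); q=K@[q[0],-q[1],-q[2]]; return q[:2]/q[2]
E
python3 - <<'E'
from h import *
np.set_printoptions(precision=3,suppress=True)
o=observe();print(o)
snap('scene','s0.png');snap('top','t0.png')
for n in('scene','top','wrist'):print(cams.camera_info(n))
E
```

```text
{'time_s': 0.0, 'joint_pos': array([ 1.551,  0.502, -0.427,  1.551,  0.221,  1.138, -0.21 ]), 'qvel': array([ 0.001, -0.   ,  0.001,  0.001,  0.002, -0.001, -0.001]), 'joint_torque': array([  0.   , -56.66 ,  -5.816, -27.911,  -0.069,   0.031,   0.   ]), 'tool_pos': array([ 0.181, -0.624,  0.234]), 'orientation': array([-0.001,  0.99 ,  0.141, -0.   ]), 'wrist_force': array([-0.631,  0.007,  0.244]), 'torque': array([-0.009,  0.037,  0.054]), 'grip_force': 0.0, 'width': 1.0031953565009808}
{'K': array([[376.302,   0.   , 325.627],
       [  0.   , 376.302, 200.38 ],
       [  0.   ,   0.   ,   1.   ]]), 'world_from_camera': array([[-0.565, -0.568,  0.598,  1.113],
       [ 0.825, -0.394,  0.406,  0.413],
       [ 0.005,  0.723,  0.691,  0.809],
       [ 0.   ,  0.   ,  0.   ,  1.   ]])}
{'K': array([[418.252,   0.   , 317.293],
       [  0.   , 418.252, 195.048],
       [  0.   ,   0.   ,   1.   ]]), 'world_from_camera': array([[-0.006,  0.992, -0.129,  0.344],
       [-1.   , -0.003,  0.018,  0.033],
       [ 0.017,  0.13 ,  0.991,  1.581],
       [ 0.   ,  0.   ,  0.   ,  1.   ]])}
{'K': array([[314.207,   0.   , 320.51 ],
       [  0.   , 314.207, 198.599],
       [  0.   ,   0.   ,   1.   ]]), 'mount': array([[ 0.001,  0.97 ,  0.244,  0.066],
       [ 1.   , -0.001, -0.001, -0.   ],
       [-0.   ,  0.244, -0.97 , -0.149],
       [ 0.   ,  0.   ,  0.   ,  1.   ]])}
```

View pics/s0.png

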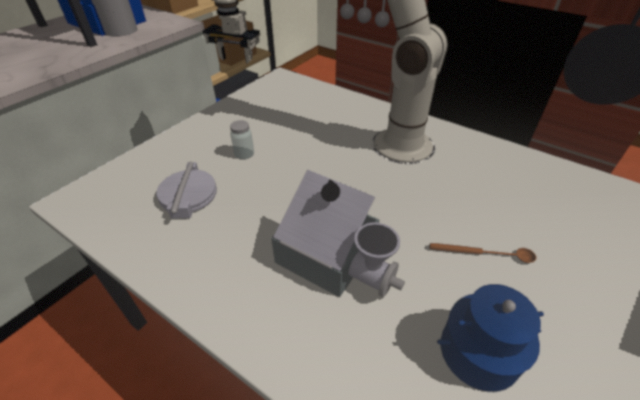

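View pics/t0.png

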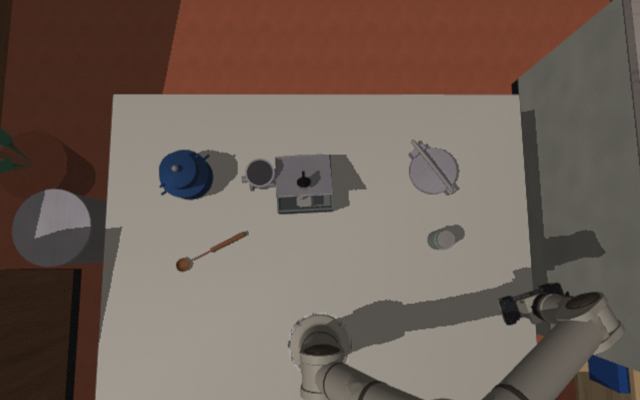

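The scene view shows the mill at about (320,230), with the dark stud at (331,190) and the hopper at (377,240). The top view shows the box at (304,185), the wing at (304,181) and the hopper at (260,173). The cover is open towards the robot. I'll enlarge both views.

```bash
python3 - <<'E'
import cv2,numpy as np
s=cv2.imread('pics/s0.png')[160:300,260:420];t=cv2.imread('pics/t0.png')[145:225,235:345]
a=cv2.resize(s,None,fx=2.5*0.98,fy=2.5*0.98,interpolation=3);b=cv2.resize(t,None,fx=3.6,fy=3.6,interpolation=3)
c=np.zeros((350,800,3),np.uint8);c[:a.shape[0],:a.shape[1]]=a;c[:b.shape[0],400:400+b.shape[1]]=b
cv2.imwrite('pics/c0.png',c)
E
```

```text
(no output)
```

View pics/c0.png

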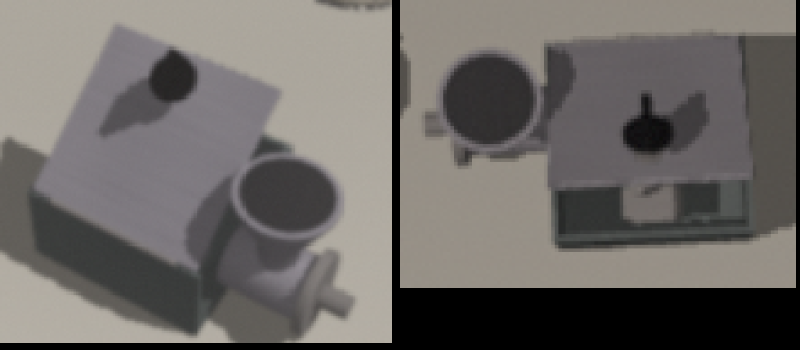

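The left crop shows the free cover corners at (118,26) and (280,93), and the hinge corners at (37,190) and (202,265). In the right crop the free edge runs (549,187)–(750,179), the hinge side (547,44)–(740,38), and the box front rim (556,243)–(750,235).

```bash
python3 - <<'E'
from h import *
np.set_printoptions(precision=4,suppress=True)
Ks,Ws=T('scene');Kt,Wt=T('top')
S=lambda x,y:ray(Ks,Ws,260+x/2.45,160+y/2.45)
P=lambda x,y:ray(Kt,Wt,235+(x-400)/3.6,145+y/3.6)
R={}
for n,a,b in[('free-y',(118,26),(750,179)),('free+y',(280,93),(549,187)),('hin-y',(37,190),(740,38)),('hin+y',(202,265),(547,44)),('hopper',(287,194),(490,100)),('flange',(172,78),(647,133)),('wingtop',(173,53),(647,95))]:
    p,e=tri([S(*a),P(*b)]);R[n]=p;print(n,p,np.array(e))
for n,z in [((547,44),.1),((740,38),.1),((556,243),.1),((750,235),.1),((490,100),.18)]:
    c,d=P(*n);print(n,c+d*(z-c[2])/d[2])
f=(R['free-y']+R['free+y'])/2;h=(R['hin-y']+R['hin+y'])/2
print(f,h,np.linalg.norm(f-h),np.arctan2(f[2]-h[2],np.hypot(*(f-h)[:2])))
E
```

```text
free-y [ 0.5244 -0.0412  0.2042] [0.0005 0.0005]
free+y [0.5173 0.1449 0.2036] [0.0014 0.0014]
hin-y [ 0.6798 -0.0359  0.0977] [0.0035 0.0035]
hin+y [0.6714 0.1567 0.1117] [0.0031 0.0031]
hopper [0.6037 0.2031 0.1774] [0.0013 0.0013]
flange [0.5663 0.0539 0.2122] [0.0007 0.0007]
wingtop [0.5883 0.0597 0.2637] [0.0084 0.0084]
(547, 44) [0.6755 0.155  0.1   ]
(740, 38) [ 0.6813 -0.0386  0.1   ]
(556, 243) [0.4754 0.1447 0.1   ]
(750, 235) [ 0.4826 -0.0467  0.1   ]
(490, 100) [0.6038 0.2017 0.18  ]
[0.5209 0.0519 0.2039] [0.6756 0.0604 0.1047] 0.18394321856821977 0.5693675727233893
```

The measurements agree: the box centre is about (0.579, 0.053) with yaw about 0.037 rad, the cover is about 0.57 rad open, and the hinge is at (0.674, 0.057, 0.1). That puts the press point at about (0.545, −0.008, 0.19). I'll move over there with the fingers shut.

Emit:
drive_tool:
  rows:
    - {"delta_pos": [10, 15, 35], "roll": 6, "hand": 1}
    - {"delta_pos": [28, 48, 50], "roll": 12, "hand": 1}
    - {"delta_pos": [48, 82, 60], "roll": 18, "hand": 1}
    - {"delta_pos": [68, 116, 60], "roll": 24, "hand": 1}
    - {"delta_pos": [88, 150, 60], "roll": 30, "hand": 1}
    - {"delta_pos": [108, 185, 60], "roll": 36, "hand": 1}
    - {"delta_pos": [128, 220, 60], "roll": 42, "hand": 1}
    - {"delta_pos": [148, 254, 60], "roll": 48, "hand": 1}
  grip_force: 10

```text
time_s: 0.77
tool_pos: [0.3297, -0.368, 0.2945]
orientation: [-0.0, 0.846, 0.534, -0.0]
wrist_force: [1.4, -1.0, -0.2]
width: 0.47
grip_force: 0.0
```

Emit:
drive_tool:
  rows:
    - {"delta_pos": [20, 34, 0], "roll": 6, "hand": 1}
    - {"delta_pos": [40, 68, 0], "roll": 12, "hand": 1}
    - {"delta_pos": [60, 102, 0], "roll": 18, "hand": 1}
    - {"delta_pos": [80, 136, 0], "roll": 24, "hand": 1}
    - {"delta_pos": [100, 170, 0], "roll": 28, "hand": 1}
    - {"delta_pos": [120, 204, 0], "roll": 28, "hand": 1}
    - {"delta_pos": [140, 238, 0], "roll": 28, "hand": 1}
    - {"delta_pos": [140, 238, 0], "roll": 28, "hand": 1}

```text
time_s: 1.43
tool_pos: [0.4727, -0.1232, 0.2955]
orientation: [0.0, 0.689, 0.725, 0.002]
wrist_force: [0.1, 0.6, 0.3]
width: 0.008
grip_force: 0.0
```

```bash
python3 -c "
from h import *
o=observe();print(o['joint_pos'].round(3),o['tool_pos'].round(4),Rq(o['orientation']).round(3),o['wrist_force'],o['width'],o['time_s'])"
```

```text
[ 1.072  0.223 -0.986  1.861  0.198  1.16   0.069] [ 0.4727 -0.1232  0.2955] [[-0.05   0.999  0.003]
 [ 0.999  0.05   0.004]
 [ 0.003  0.004 -1.   ]] [0.10185005 0.56087305 0.27071643] 0.007570640331572745 1.4333
```

Emit:
drive_tool:
  rows:
    - {"delta_pos": [18, 28, 0], "roll": 0, "hand": 1}
    - {"delta_pos": [36, 56, 0], "roll": 0, "hand": 1}
    - {"delta_pos": [54, 85, -15], "roll": 0, "hand": 1}
    - {"delta_pos": [73, 113, -30], "roll": 0, "hand": 1}
    - {"delta_pos": [73, 113, -60], "roll": 0, "hand": 1}
    - {"delta_pos": [73, 113, -75], "roll": 0, "hand": 1}
    - {"delta_pos": [73, 113, -75], "roll": 0, "hand": 1}

```text
time_s: 2.02
tool_pos: [0.5397, -0.0188, 0.2159]
orientation: [-0.003, 0.693, 0.721, -0.002]
wrist_force: [-0.5, -0.7, 0.2]
width: 0.003
grip_force: 0.0
```

```bash
python3 -c "
from h import *
o=observe();print(o['joint_pos'].round(3),o['tool_pos'].round(4),o['wrist_force'])
a=snap('scene','s1.png');b=snap('wrist','w1.png')
import cv2
a=cv2.imread('pics/s1.png')[130:310,240:440];b=cv2.imread('pics/w1.png')
c=np.zeros((360,800,3),np.uint8);c[:,:400]=cv2.resize(a,(400,360));c[:250,400:]=cv2.resize(b,(400,250));cv2.imwrite('pics/c1.png',c)"
```

```text
[ 0.72   0.448 -0.931  1.83   0.404  1.075 -0.323] [ 0.5397 -0.0188  0.2159] [-0.45639286 -0.68652302  0.17189563]
```

View pics/c1.png

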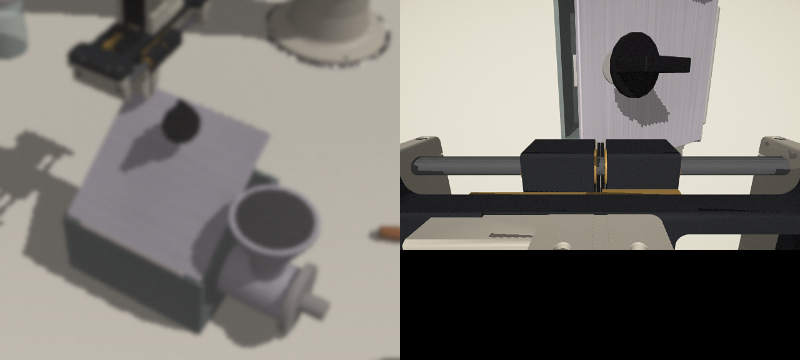

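The scene crop shows the fingertips just above the cover's −y free corner region, near (140,85). In the wrist view the stud's wing lies straight along the mill's x, at (400+260,65). I'll press down along the arc.

Emit:
drive_tool:
  rows:
    - {"delta_pos": [2, 0, -12], "roll": 0, "hand": 1}
    - {"delta_pos": [0, 0, -22], "roll": 0, "hand": 1}
    - {"delta_pos": [-3, 0, -30], "roll": 0, "hand": 1}
    - {"delta_pos": [-6, 0, -38], "roll": 0, "hand": 1}
    - {"delta_pos": [-9, 0, -45], "roll": 0, "hand": 1}
    - {"delta_pos": [-13, 0, -52], "roll": 0, "hand": 1}
    - {"delta_pos": [-16, 0, -60], "roll": 0, "hand": 1}
    - {"delta_pos": [-18, 0, -67], "roll": 0, "hand": 1}

```text
time_s: 2.78
tool_pos: [0.5241, -0.0194, 0.152]
orientation: [0.0, 0.693, 0.721, 0.0]
wrist_force: [0.2, -1.1, 1.2]
width: 0.008
grip_force: 0.9
```

Emit:
drive_tool:
  rows:
    - {"delta_pos": [-1, 0, -7], "roll": 0, "hand": 1}
    - {"delta_pos": [-3, 0, -14], "roll": 0, "hand": 1}
    - {"delta_pos": [-5, 0, -20], "roll": 0, "hand": 1}
    - {"delta_pos": [-6, 0, -26], "roll": 0, "hand": 1}
    - {"delta_pos": [-6, 0, -30], "roll": 0, "hand": 1}
    - {"delta_pos": [-6, 0, -33], "roll": 0, "hand": 1}
    - {"delta_pos": [-6, 0, -33], "roll": 0, "hand": 1}

```text
time_s: 3.37
tool_pos: [0.5177, -0.0189, 0.1189]
orientation: [-0.001, 0.693, 0.721, -0.0]
wrist_force: [-0.5, 0.8, 0.0]
width: 0.005
grip_force: 0.0
```

Emit:
drive_tool:
  rows:
    - {"delta_pos": [0, 0, -1], "roll": 0, "hand": 1}
    - {"delta_pos": [0, 0, -2], "roll": 0, "hand": 1}
    - {"delta_pos": [0, 0, -3], "roll": 0, "hand": 1}
    - {"delta_pos": [0, 0, -4], "roll": 0, "hand": 1}
    - {"delta_pos": [0, 0, -5], "roll": 0, "hand": 1}
    - {"delta_pos": [0, 0, -5], "roll": 0, "hand": 1}

```text
time_s: 3.87
tool_pos: [0.5185, -0.0191, 0.1146]
orientation: [0.0, 0.693, 0.721, 0.0]
wrist_force: [0.2, -0.3, 0.3]
width: 0.007
grip_force: 0.0
```

Emit:
drive_tool:
  rows:
    - {"delta_pos": [0, 0, -1], "roll": 0, "hand": 1}
    - {"delta_pos": [0, 0, -2], "roll": 0, "hand": 1}
    - {"delta_pos": [0, 0, -2], "roll": 0, "hand": 1}

```text
time_s: 4.12
tool_pos: [0.5187, -0.0192, 0.1142]
orientation: [0.001, 0.693, 0.721, -0.0]
wrist_force: [-5.9, -0.4, 15.7]
width: 0.006
grip_force: 8.0
```

```bash
python3 -c "
from h import *
o=observe();print(o['tool_pos'].round(4),o['wrist_force'])
a=snap('scene','s2.png');b=snap('wrist','w2.png')
a=cv2.imread('pics/s2.png')[130:310,240:440];b=cv2.imread('pics/w2.png')
c=np.zeros((360,800,3),np.uint8);c[:,:400]=cv2.resize(a,(400,360));c[:250,400:]=cv2.resize(b,(400,250));cv2.imwrite('pics/c2.png',c)"
```

```text
[ 0.5187 -0.0192  0.1142] [-5.89253138 -0.44512455 15.7080775 ]
```

View pics/c2.png

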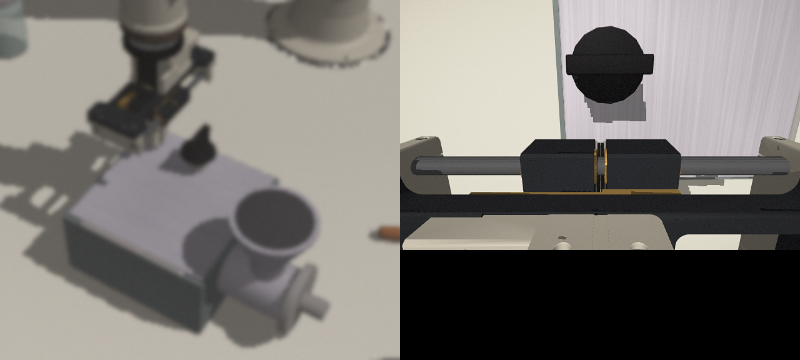

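The cover is shut: 15.7 N at z=0.114 matches its top at 0.106. The wing sits square at about (610,64). I'll rise and triangulate the stud from two wrist views.

Emit:
drive_tool:
  rows:
    - {"delta_pos": [0, 0, 20], "roll": 0, "hand": 1}
    - {"delta_pos": [0, 0, 55], "roll": 0, "hand": 1}
    - {"delta_pos": [0, 0, 90], "roll": 0, "hand": 0.5}
    - {"delta_pos": [0, 0, 112], "roll": 0, "hand": 0.3}
    - {"delta_pos": [0, 0, 112], "roll": 0, "hand": 0.0}
    - {"delta_pos": [0, 0, 112], "roll": 0, "hand": 0.0}

```text
time_s: 4.72
tool_pos: [0.5195, -0.0196, 0.226]
orientation: [0.002, 0.694, 0.72, 0.001]
wrist_force: [-0.4, 0.5, -0.8]
width: 0.247
grip_force: 0.0
```

```bash
cat > m.py <<'E'
from h import *
def blob(f):
    im=cv2.imread(f); g=(im.max(2)<45).astype(np.uint8); g[205:]=0
    n,l,s,c=cv2.connectedComponentsWithStats(g); k=1+np.argmax(s[1:,4]); return (l==k),s[k],c[k]
E
python3 - <<'E'
from m import *
o=observe();o2=dict(o);o2['tool_pos']=[.5187,-.0192,.1142];o2['orientation']=np.array([.001,.693,.721,0])/np.linalg.norm([.693,.721])
print(o['tool_pos'],o['orientation'],o['wrist_force'],o['width']);im=snap('wrist','w3.png')
for f in('pics/w2.png','pics/w3.png'):
    m,s,c=blob(f);print(s,c)
a=cv2.imread('pics/w2.png')[:230,200:520];b=cv2.imread('pics/w3.png')[:230,200:520]
cv2.imwrite('pics/c3.png',cv2.resize(np.hstack([a,b]),(800,288)))
E
```

```text
[ 0.51953084 -0.01960086  0.22600133] [1.63579632e-03 6.93628811e-01 7.20330404e-01 7.11805376e-04] [-0.38961601  0.46855464 -0.79852015] 0.24742636859846723
[  265    43   141   123 11751] [333.63296741 104.94579185]
[ 293   79   67   65 3279] [325.20799024 111.01311375]
```

View pics/c3.png

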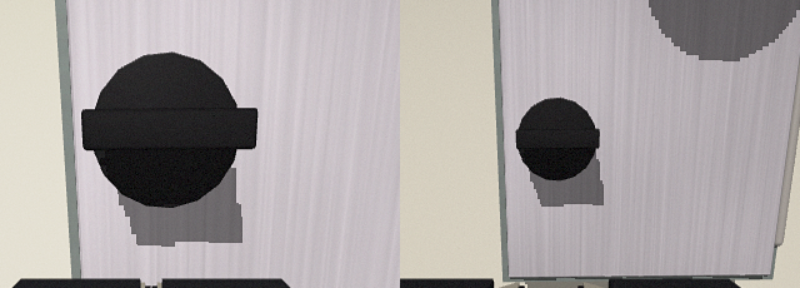

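The wing top face is centred at (335.2,102.7) in the first full frame and (326.4,110.8) in the second, and it lies along the image rows.

```bash
python3 - <<'E'
from m import *
o=observe()
np.set_printoptions(precision=4,suppress=True)
o1=dict(o);o1['tool_pos']=[.5187,-.0192,.1142];o1['orientation']=np.array([.001,.693,.721,0])/np.linalg.norm([.001,.693,.721])
o3=dict(o);o3['tool_pos']=[.5195,-.0196,.2260]
A=T('wrist',o1);B=T('wrist',o3)
print(tri([ray(*A,335.2,102.7),ray(*B,326.4,110.8)]),onz(*A,335.2,102.7,.162),onz(*B,326.4,110.8,.162))
l=onz(*A,264.8,102.2,.162);r=onz(*A,405.6,103,.162);print(l,r,np.degrees(np.arctan2(*(r-l)[[1,0]])))
R=Rq(o['orientation']);print('tooly deg',np.degrees(np.arctan2(R[1,1],R[0,1])),o['joint_pos'])
E
```

```text
(array([0.5217, 0.0519, 0.1568]), [np.float64(0.00018156778429019986), np.float64(0.00018156778429001644)]) [0.5213 0.0517 0.162 ] [0.5217 0.0516 0.162 ]
[0.4996 0.051  0.162 ] [0.5431 0.0525 0.162 ] 2.027689896325916
tooly deg 2.1718593816984035 [ 0.7688  0.3934 -0.9613  1.8768  0.3694  1.0612 -0.3034]
```

Emit:
drive_tool:
  rows:
    - {"delta_pos": [0, 20, 0], "roll": 7, "hand": 0.0}
    - {"delta_pos": [1, 40, 0], "roll": 14, "hand": 0.0}
    - {"delta_pos": [2, 60, 0], "roll": 21, "hand": 0.0}
    - {"delta_pos": [2, 71, 0], "roll": 28, "hand": 0.0}
    - {"delta_pos": [2, 71, 0], "roll": 35, "hand": 0.0}
    - {"delta_pos": [2, 71, 0], "roll": 42, "hand": 0.0}
    - {"delta_pos": [2, 71, 0], "roll": 49, "hand": 0.0}
    - {"delta_pos": [2, 71, 0], "roll": 56, "hand": 0.0}

```text
time_s: 5.43
tool_pos: [0.5194, 0.0517, 0.223]
orientation: [-0.001, 0.271, 0.963, -0.0]
wrist_force: [0.4, -0.1, 0.5]
width: 0.5
grip_force: 0.0
```

Emit:
drive_tool:
  rows:
    - {"delta_pos": [0, 0, 0], "roll": 7, "hand": 0.2}
    - {"delta_pos": [0, 0, 0], "roll": 14, "hand": 0.2}
    - {"delta_pos": [0, 0, 0], "roll": 21, "hand": 0.2}
    - {"delta_pos": [0, 0, 0], "roll": 28, "hand": 0.2}
    - {"delta_pos": [0, 0, 0], "roll": 34, "hand": 0.2}
    - {"delta_pos": [0, 0, 0], "roll": 34, "hand": 0.2}
    - {"delta_pos": [0, 0, 0], "roll": 34, "hand": 0.2}

```text
time_s: 6.02
tool_pos: [0.5196, 0.0518, 0.2233]
orientation: [-0.001, -0.018, 1.0, 0.001]
wrist_force: [0.6, 0.3, -0.3]
width: 0.402
grip_force: 0.0
```

```bash
cat > st.py <<'E'
from h import *
o=observe();R=Rq(o['orientation']);print(o['tool_pos'].round(4),'y',np.degrees(np.arctan2(R[1,1],R[0,1])).round(2),R[:,2].round(3),'F',o['wrist_force'].round(2),'M',o['torque'].round(3),'w',round(o['width']*92,1),'g',o['grip_force'],'q',o['joint_pos'].round(2),o['time_s'])
E
python3 st.py
```

```text
[0.5196 0.0518 0.2233] y 92.04 [-0.002  0.001 -1.   ] F [ 0.63  0.3  -0.31] M [ 0.099 -0.149  0.011] w 37.0 g 0.0 q [ 0.83  0.61 -1.32  1.86  0.64  1.19  0.9 ] 6.0167
```

Emit:
drive_tool:
  rows:
    - {"delta_pos": [2, 0, 0], "roll": 0, "hand": 0.2}
    - {"delta_pos": [2, 0, -20], "roll": 0, "hand": 0.2}
    - {"delta_pos": [2, 0, -40], "roll": 0, "hand": 0.2}
    - {"delta_pos": [2, 0, -55], "roll": 0, "hand": 0.2}
    - {"delta_pos": [2, 0, -68], "roll": 0, "hand": 0.2}
    - {"delta_pos": [2, 0, -73], "roll": 0, "hand": 0.2}
    - {"delta_pos": [2, 0, -73], "roll": 0, "hand": 0.2}
    - {"delta_pos": [2, 0, -73], "roll": 0, "hand": 0.2}

```text
time_s: 6.68
tool_pos: [0.5226, 0.0522, 0.152]
orientation: [0.0, -0.019, 1.0, 0.0]
wrist_force: [0.5, -0.3, -0.2]
width: 0.399
grip_force: 0.0
```

```bash
python3 st.py
```

```text
[0.5226 0.0522 0.152 ] y 92.21 [ 0.  0. -1.] F [ 0.53 -0.34 -0.2 ] M [ 0.099 -0.162  0.02 ] w 36.7 g 0.0 q [ 0.75  0.69 -1.22  1.92  0.74  1.08  0.83] 6.6833
```

Emit:
drive_tool:
  rows:
    - {"delta_pos": [-1, 0, -4], "roll": 0, "hand": 0.2}
    - {"delta_pos": [-1, 0, -8], "roll": 0, "hand": 0.5}
    - {"delta_pos": [-1, 0, -8], "roll": 0, "hand": 0.7}
    - {"delta_pos": [-1, 0, -8], "roll": 0, "hand": 0.85}
    - {"delta_pos": [-1, 0, -8], "roll": 0, "hand": 1}
    - {"delta_pos": [-1, 0, -8], "roll": 0, "hand": 1}
    - {"delta_pos": [-1, 0, -8], "roll": 0, "hand": 1}
    - {"delta_pos": [-1, 0, -8], "roll": 0, "hand": 1}
  grip_force: 6

```text
time_s: 7.35
tool_pos: [0.5216, 0.0515, 0.1439]
orientation: [0.0, -0.019, 1.0, -0.0]
wrist_force: [-1.5, -2.0, 0.8]
width: 0.107
grip_force: 6.0
```

```bash
python3 st.py
```

```text
[0.5216 0.0515 0.1439] y 92.19 [ 0.    -0.001 -1.   ] F [-1.45 -1.96  0.75] M [-0.216 -0.109  0.051] w 9.9 g 5.993595868349075 q [ 0.75  0.7  -1.21  1.93  0.76  1.07  0.82] 7.35
```

Emit:
drive_tool:
  rows:
    - {"delta_pos": [0, 0, -1], "roll": 0, "hand": 1}
    - {"delta_pos": [0, 0, -2], "roll": 0, "hand": 1}
    - {"delta_pos": [0, 0, -3], "roll": 0, "hand": 1}
    - {"delta_pos": [0, 0, -4], "roll": 0, "hand": 1}
    - {"delta_pos": [0, 0, -5], "roll": 0, "hand": 1}
    - {"delta_pos": [0, 0, -6], "roll": 0, "hand": 1}
    - {"delta_pos": [0, 0, -6], "roll": 0, "hand": 1}
    - {"delta_pos": [0, 0, -6], "roll": 0, "hand": 1}

```text
time_s: 8.02
tool_pos: [0.5216, 0.0516, 0.1378]
orientation: [0.0, -0.019, 1.0, -0.0]
wrist_force: [0.2, -2.6, 3.0]
width: 0.11
grip_force: 6.0
```

Emit:
drive_tool:
  rows:
    - {"delta_pos": [0, 0, -1], "roll": 0, "hand": 1}
    - {"delta_pos": [0, 0, -1], "roll": 0, "hand": 1}
    - {"delta_pos": [0, 0, -1], "roll": 0, "hand": 1}

```text
time_s: 8.27
tool_pos: [0.5216, 0.0516, 0.1367]
orientation: [0.0, -0.019, 1.0, -0.0]
wrist_force: [0.8, -4.6, 4.6]
width: 0.112
grip_force: 6.0
```

Emit:
drive_tool:
  rows:
    - {"delta_pos": [0, -0.4, -0.8], "roll": 0, "hand": 1}
    - {"delta_pos": [0, -0.4, -0.8], "roll": 0, "hand": 1}
    - {"delta_pos": [0, -0.4, -0.8], "roll": 0, "hand": 1}

```text
time_s: 8.52
tool_pos: [0.5216, 0.0515, 0.136]
orientation: [0.0, -0.019, 1.0, 0.0]
wrist_force: [-0.1, -3.5, 4.3]
width: 0.107
grip_force: 6.0
```

Emit:
drive_tool:
  rows:
    - {"delta_pos": [0, -0.5, -0.8], "roll": 0, "hand": 1}
    - {"delta_pos": [0, -0.5, -0.8], "roll": 0, "hand": 1}
    - {"delta_pos": [0, -0.5, -0.8], "roll": 0, "hand": 1}

```text
time_s: 8.77
tool_pos: [0.5216, 0.0515, 0.1353]
orientation: [0.0, -0.019, 1.0, 0.0]
wrist_force: [0.3, -1.8, 4.8]
width: 0.108
grip_force: 6.0
```

Emit:
drive_tool:
  rows:
    - {"delta_pos": [0, -0.3, -0.8], "roll": 0, "hand": 1}
    - {"delta_pos": [0, -0.3, -0.8], "roll": 0, "hand": 1}
    - {"delta_pos": [0, -0.3, -0.8], "roll": 0, "hand": 1}

```text
time_s: 9.02
tool_pos: [0.5216, 0.0515, 0.1348]
orientation: [0.0, -0.02, 1.0, 0.0]
wrist_force: [-1.0, -2.8, 7.8]
width: 0.109
grip_force: 6.0
```

Emit:
drive_tool:
  rows:
    - {"delta_pos": [0, 0, -0.3], "roll": 0, "hand": 1}
    - {"delta_pos": [0, 0, -0.3], "roll": 0, "hand": 1}
    - {"delta_pos": [0, 0, -0.3], "roll": 0, "hand": 1}

```text
time_s: 9.27
tool_pos: [0.5216, 0.0515, 0.1346]
orientation: [0.0, -0.02, 1.0, 0.0]
wrist_force: [-0.3, -1.8, 8.1]
width: 0.109
grip_force: 6.0
```

```bash
python3 st.py
```

```text
[0.5216 0.0515 0.1346] y 92.24 [ 0.001  0.001 -1.   ] F [-0.27 -1.77  8.15] M [-0.364  0.112  0.006] w 10.1 g 6.00125178694725 q [ 0.74  0.71 -1.19  1.94  0.77  1.05  0.81] 9.2667
```

Emit:
drive_tool:
  rows:
    - {"delta_pos": [0, 0, -0.3], "roll": 0, "hand": 1}
    - {"delta_pos": [0, 0, -0.3], "roll": 0, "hand": 1}
    - {"delta_pos": [0, 0, -0.3], "roll": 0, "hand": 1}

```text
time_s: 9.52
tool_pos: [0.5217, 0.0515, 0.1343]
orientation: [0.0, -0.02, 1.0, 0.0]
wrist_force: [-0.9, -2.1, 8.9]
width: 0.11
grip_force: 6.0
```

Emit:
drive_tool:
  rows:
    - {"delta_pos": [0, 0, -0.4], "roll": 0, "hand": 1}
    - {"delta_pos": [0, 0, -0.4], "roll": 0, "hand": 1}
    - {"delta_pos": [0, 0, -0.4], "roll": 0, "hand": 1}

```text
time_s: 9.77
tool_pos: [0.5217, 0.0515, 0.1339]
orientation: [0.0, -0.02, 1.0, 0.0]
wrist_force: [-0.8, -2.1, 8.7]
width: 0.116
grip_force: 6.0
```

Emit:
drive_tool:
  rows:
    - {"delta_pos": [0, 0, -0.4], "roll": 0, "hand": 1}
    - {"delta_pos": [0, 0, -0.4], "roll": 0, "hand": 1}
    - {"delta_pos": [0, 0, -0.4], "roll": 0, "hand": 1}

```text
time_s: 10.02
tool_pos: [0.5218, 0.0515, 0.1336]
orientation: [0.0, -0.02, 1.0, 0.0]
wrist_force: [-0.3, -2.0, 8.8]
width: 0.107
grip_force: 6.0
```

```bash
python3 st.py
```

```text
[0.5218 0.0515 0.1336] y 92.24 [ 0.001  0.001 -1.   ] F [-0.34 -1.99  8.85] M [-0.345 -0.047  0.054] w 9.9 g 6.001337394118309 q [ 0.74  0.71 -1.19  1.94  0.77  1.05  0.81] 10.0167
```

The stud bottomed about 9 mm down: the force jumped from 4.8 to 8 N, and now the pads slip lightly on the wing. I'll try a small clockwise turn.

Emit:
drive_tool:
  rows:
    - {"delta_pos": [0, 0, 0], "roll": -3, "hand": 1}
    - {"delta_pos": [0, 0, 0], "roll": -6, "hand": 1}
    - {"delta_pos": [0, 0, 0], "roll": -9, "hand": 1}
    - {"delta_pos": [0, 0, 0], "roll": -12, "hand": 1}
    - {"delta_pos": [0, 0, 0], "roll": -12, "hand": 1}

```text
time_s: 10.43
tool_pos: [0.5218, 0.0512, 0.1335]
orientation: [0.0, 0.087, 0.996, 0.0]
wrist_force: [-0.7, -1.3, 7.7]
width: 0.109
grip_force: 6.0
```

```bash
python3 st.py
```

```text
[0.5218 0.0512 0.1335] y 80.07 [ 0.001  0.    -1.   ] F [-0.72 -1.28  7.7 ] M [-0.344 -0.041 -0.069] w 10.0 g 6.001598238945007 q [ 0.72  0.68 -1.15  1.94  0.73  1.02  0.63] 10.4333
```

Emit:
drive_tool:
  rows:
    - {"delta_pos": [0, 0, 0], "roll": -5, "hand": 1}
    - {"delta_pos": [0, 0, 0], "roll": -10, "hand": 1}
    - {"delta_pos": [0, 0, 0], "roll": -15, "hand": 1}
    - {"delta_pos": [0, 0, 0], "roll": -20, "hand": 1}
    - {"delta_pos": [0, 0, 0], "roll": -25, "hand": 1}
    - {"delta_pos": [0, 0, 0], "roll": -30, "hand": 1}
    - {"delta_pos": [0, 0, 0], "roll": -35, "hand": 1}
    - {"delta_pos": [0, 0, 0], "roll": -35, "hand": 1}

```text
time_s: 11.1
tool_pos: [0.5214, 0.0507, 0.1334]
orientation: [0.0, 0.383, 0.924, -0.0]
wrist_force: [-2.3, -2.6, 7.5]
width: 0.107
grip_force: 6.0
```

```bash
python3 st.py
```

```text
[0.5214 0.0507 0.1334] y 44.95 [ 0.    -0.001 -1.   ] F [-2.34 -2.58  7.51] M [-0.637  0.133 -0.023] w 9.8 g 6.002747565507889 q [ 0.64  0.59 -1.02  1.94  0.62  0.96  0.1 ] 11.1
```

Emit:
drive_tool:
  rows:
    - {"delta_pos": [-0.3, -0.3, 0], "roll": -5, "hand": 1}
    - {"delta_pos": [-0.3, -0.3, 0], "roll": -10, "hand": 1}
    - {"delta_pos": [-0.3, -0.3, 0], "roll": -15, "hand": 1}
    - {"delta_pos": [-0.3, -0.3, 0], "roll": -20, "hand": 1}
    - {"delta_pos": [-0.3, -0.3, 0], "roll": -25, "hand": 1}
    - {"delta_pos": [-0.3, -0.3, 0], "roll": -30, "hand": 1}
    - {"delta_pos": [-0.3, -0.3, 0], "roll": -35, "hand": 1}
    - {"delta_pos": [-0.3, -0.3, 0], "roll": -35, "hand": 1}

```text
time_s: 11.77
tool_pos: [0.5208, 0.0503, 0.1333]
orientation: [0.0, 0.643, 0.766, -0.0]
wrist_force: [-1.8, -2.0, 7.9]
width: 0.108
grip_force: 7.1
```

```bash
python3 st.py
```

```text
[0.5208 0.0503 0.1333] y 9.94 [-0.    -0.001 -1.   ] F [-1.79 -2.01  7.95] M [-0.694  0.309 -0.065] w 9.9 g 7.062310761015169 q [ 0.55  0.53 -0.88  1.94  0.52  0.91 -0.42] 11.7667
```

Emit:
drive_tool:
  rows:
    - {"delta_pos": [0, 0, 0], "roll": -2, "hand": 1}
    - {"delta_pos": [0, 0, 0], "roll": -3.5, "hand": 1}
    - {"delta_pos": [0, 0, 0], "roll": -3.5, "hand": 1}

```text
time_s: 12.02
tool_pos: [0.5207, 0.0503, 0.1332]
orientation: [0.0, 0.665, 0.747, -0.0]
wrist_force: [-2.4, -3.1, 8.9]
width: 0.108
grip_force: 7.1
```

```bash
python3 st.py
```

```text
[0.5207 0.0503 0.1332] y 6.63 [-0.    -0.001 -1.   ] F [-2.37 -3.06  8.87] M [-0.633  0.366  0.013] w 10.0 g 7.094552159619525 q [ 0.54  0.52 -0.86  1.94  0.51  0.9  -0.47] 12.0167
```

Emit:
drive_tool:
  rows:
    - {"delta_pos": [0, 0, 0.7], "roll": 0, "hand": 1}
    - {"delta_pos": [0, 0, 1.4], "roll": 0, "hand": 1}
    - {"delta_pos": [0, 0, 2.1], "roll": 0, "hand": 1}
    - {"delta_pos": [0, 0, 2.8], "roll": 0, "hand": 1}
    - {"delta_pos": [0, 0, 2.8], "roll": 0, "hand": 1}

```text
time_s: 12.43
tool_pos: [0.5207, 0.0503, 0.1356]
orientation: [-0.0, 0.665, 0.747, -0.0]
wrist_force: [-1.0, -2.7, 4.1]
width: 0.107
grip_force: 6.8
```

Emit:
drive_tool:
  rows:
    - {"delta_pos": [0, 0, 0], "roll": 0, "hand": 0.7}
    - {"delta_pos": [0, 0, 0], "roll": 0, "hand": 0.4}
    - {"delta_pos": [0, 0, 0], "roll": 0, "hand": 0.4}
    - {"delta_pos": [0, 0, 2], "roll": 0, "hand": 0.4}
    - {"delta_pos": [0, 0, 5], "roll": 0, "hand": 0.3}
    - {"delta_pos": [0, 0, 8], "roll": 0, "hand": 0.2}
    - {"delta_pos": [0, 0, 8], "roll": 0, "hand": 0.2}

```text
time_s: 13.02
tool_pos: [0.521, 0.0504, 0.144]
orientation: [-0.0, 0.665, 0.747, 0.0]
wrist_force: [0.3, 0.5, -0.2]
width: 0.392
grip_force: 0.0
```

Emit:
drive_tool:
  rows:
    - {"delta_pos": [0, 0, 15], "roll": 0, "hand": 0.2}
    - {"delta_pos": [0, 0, 35], "roll": 0, "hand": 0.2}
    - {"delta_pos": [0, 0, 60], "roll": 0, "hand": 0.2}
    - {"delta_pos": [0, -20, 90], "roll": 0, "hand": 0.2}
    - {"delta_pos": [0, -45, 90], "roll": 0, "hand": 0.2}
    - {"delta_pos": [0, -70, 90], "roll": 0, "hand": 0.2}
    - {"delta_pos": [0, -70, 90], "roll": 0, "hand": 0.2}
    - {"delta_pos": [0, -70, 90], "roll": 0, "hand": 0.2}

```text
time_s: 13.68
tool_pos: [0.5207, -0.0217, 0.2334]
orientation: [-0.0, 0.666, 0.746, -0.0]
wrist_force: [-0.4, 0.3, 0.4]
width: 0.402
grip_force: 0.0
```

```bash
python3 st.py; python3 - <<'E'
from m import *
snap('wrist','w4.png');snap('scene','s4.png')
a=cv2.imread('pics/s4.png')[130:310,240:440];b=cv2.imread('pics/w4.png')[:230,200:520]
c=np.zeros((360,800,3),np.uint8);c[:,:400]=cv2.resize(a,(400,360));c[:288,400:]=cv2.resize(b,(400,288));cv2.imwrite('pics/c4.png',c)
E
```

```text
[ 0.5207 -0.0217  0.2334] y 6.48 [-0.001 -0.    -1.   ] F [-0.4   0.29  0.4 ] M [ 0.018 -0.101  0.012] w 36.9 g 0.0 q [ 0.77  0.38 -0.95  1.86  0.35  1.08 -0.21] 13.6833
```

View pics/c4.png

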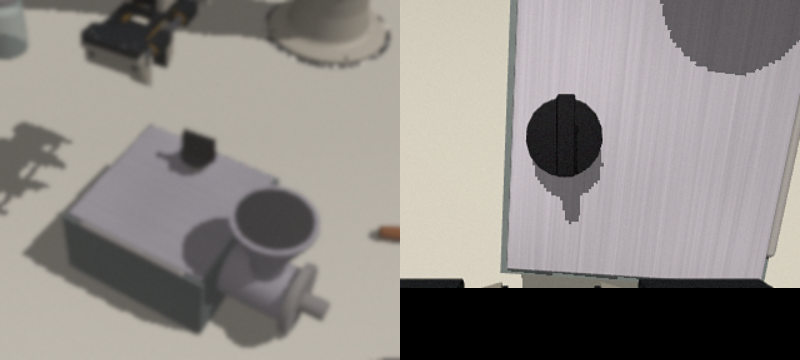

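The scene crop shows the cover flat and the wing turned. In the wrist crop the wing at (566,135) lies along the tool's x, which puts the stud at about 1.50 rad. I'll check its height by measuring the flange size.

```bash
python3 - <<'E'
from m import *
o=observe()
for f,z in(('pics/w3.png',.2260),('pics/w4.png',float(o['tool_pos'][2]))):
    im=cv2.imread(f);m,s,c=blob(f)
    m=m.astype(np.uint8)
    if 'w4' in f: # widest horizontal extent = flange diameter
        m=cv2.morphologyEx(m,cv2.MORPH_OPEN,np.ones((1,25),np.uint8)); r=m.sum(1).max()
    else:
        m=cv2.morphologyEx(m,cv2.MORPH_OPEN,np.ones((25,1),np.uint8)); r=m.sum(0).max()
    W=T('wrist',dict(o,tool_pos=[.52,-.02,z]))[1]
    # depth along the optical axis at flange height h near (0.5215,0.051)
    g=lambda h:-(np.linalg.inv(W)@[.5215,.051,h,1])[2]
    print(f,s,r,'expected px for flange z .134/.125/.129:',[round(314.2*.048/g(h),2) for h in(.134,.125,.129)])
E
```

```text
pics/w3.png [ 293   79   67   65 3279] 65 expected px for flange z .134/.125/.129: [np.float64(64.81), np.float64(62.47), np.float64(63.49)]
pics/w4.png [ 301   76   61   65 3002] 61 expected px for flange z .134/.125/.129: [np.float64(62.85), np.float64(60.64), np.float64(61.61)]
```

```bash
python3 -c "
from plant import workorder
print(workorder.sign_off())"
```

```text
the job is handed in; nothing more can be done
None
```

I shut the cover, pressed the stud until it bottomed about 9 mm down, turned it clockwise to about 1.50 rad, let it go and handed the job in at about 14 s; the angle is past the 1.35 rad lock point, but the camera was too coarse to confirm the 3–4.5 mm spring-up.

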